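Find the light side of a crank wheel on the balancing stand and clip a weight there

ROBOT

A 6-joint arm with a two-finger parallel gripper is mounted at the origin on the work surface; the furniture and walls round the work are solid. World frame = base frame: x ahead of the robot, y to its left, z up, the work surface at z = 0. Lengths are in mm, angles in rad, forces in N, time in s.
With the tool pointing down it reaches from about 375 to 975 mm from the base axis. Payload 3.8 kg.
Tool frame: the origin (TCP) lies midway between the tips of the shut fingers; the grasp point (between the pads) lies 19 mm behind it; z points along the fingers, y is the line along which they close (so a half turn about z gives the same grasp; the last joint's range is limited). The gripper opens to 85 mm and grips with 20 to 120 N. Pads are 22 mm wide; open, the fingers measure 114 mm over their backs; the gripper's body (76 mm by 85 mm) begins 54 mm behind the grasp point. The pads swing forward as they close: fully open they stand 13 mm farther back than shut.
Start: joints at [-0.037, 0.264, 1.604, -0, 1.274, -0.037], TCP at [674.995, -0.002, 231.28] pointing down, gripper open.
Joint ranges: [-2.63, 2.63], [-0.94, 2.18], [0.31, 2.57], [-1.31, 4.45], [0, 2.66], [-2.55, 2.55]. Speed limits (rad/s): [2.57, 2.57, 3.14, 3.14, 3.14, 3.14].

INTERFACE

Orientations are given as [roll, pitch, yaw] about the fixed x, y, z axes, in that order (R = Rz(yaw) Ry(pitch) Rx(roll)).
In Python, from cell import move_ptp, servo_line, move_j, move_gripper, pause, inverse_kinematics, observe, capture, MotionError, sign_off, look_for, silhouettes gives the robot as it stands. Calls block until the motion is done:
- move_ptp(position, orientation): joint-space move of the TCP to a pose.
- servo_line(position, ori=None, speed=150): straight line of the TCP; ori=None keeps the orientation; speed is the mean speed in mm/s.
- move_j(angles): joint-space move.
- move_gripper(opening, force=None): finger opening in mm; force is the grip in N (None keeps the last); returns when the fingers have stopped.
- pause(seconds).
- inverse_kinematics(position, orientation): joint angles nearest the present ones, or None.
- observe(): the state.
- capture(name): name is "scene" or "side" or "wrist"; returns a dict with "frame" (420x560x3 uint8, red, green, blue), "mtx" (3x3 intrinsics, pixels), "rvec" (rotation vector, rad) and "tvec" (3), from world to camera coordinates, as OpenCV has them; the wrist camera has in their place "hand_eye" (4x4, takes a point from camera to tool coordinates, whose origin is the TCP and whose axes are the flange's). Camera axes: x right, y down, z forward; pixel columns grow to the right and rows downward; lengths in mm; the calibration is good to about 2 mm. A picture is of the moment at which its call begins: read the wrist's pose just before it. There is no depth.
A pose or a line that the arm cannot do raises MotionError and nothing moves.
- sign_off(): hands the job in; it is judged then, once.
Trained networks look in the newest picture that a camera, given by its name, has taken for a name from the list of things; names that differ only in an ending like _2 or _b are one class to them, and where a whole thing is asked for, a point or a joint stands for the part that bears it (a point fixed in the world has none). Each returns a list of dicts, best first, with "confidence" (0 to 1); they miss things now and then, are a little off and sometimes report something else, mostly with a low value. They report only what shows in the picture. A call takes as long as a camera call.
- look_for(camera, thing): "bbox" ([centre column, centre row, width, height] in pixels, round what is visible of it).
- silhouettes(camera, thing): "pixels" (420x560 bool, what is visible of it) and "bbox" ([centre column, centre row, width, height] in pixels, round what is visible of it).
The state is a dict: "t": time; "q": joint angles; "joint_vel": joint speeds; "joint_torque": joint torques, N m; "ee_pos": TCP position; "orientation": TCP orientation; "ft_force": force on the tool from outside, world axes, zero at the start; "torque": the same for the moment, N m; "finger_gap": finger opening in mm; "grip_force": force on a finger pad.
Only numpy, scipy, OpenCV 4.12 (cv2) and the standard library are available. Lean on these libraries where they do the work, as an engineer would, in place of code of your own. Each camera call takes 0.05 s, during which the arm holds its last target. There are 200 camera calls.

TASK

Balance-check the plywood crank wheel: lift it with its arbor out of the wooden cradle, turn it end for end and lay it gently on the stand's bearing rollers with the short arbor end towards the stop plate, then let go so that it turns freely until the heavy crank pin hangs straight down and the wheel is still. Only then set the small aluminium clip weight astride the rim at the very top, opposite the pin, and leave it there with everything at rest. Do not disturb the glue bottle, the screw jar or the calliper.

Things in the scene. Friction and masses are not known exactly. Their poses are not given: they have to be found in the camera images.
- arbor: Loose steel arbor carrying the wheel (0.6 kg together): bar 185 mm long, 16 mm thick (20 mm within 35 mm of the wheel's middle). Origin: the wheel's centre. y runs along the bar to its SHORT end, 70 mm off; the LONG end is 115 mm off along -y. It starts with the wheel chocked in the cradle and the long end on the cradle's board, so it slopes about 28 degrees, short end up.
- crank_wheel: Plywood disc, 120 mm diameter, 24 mm thick, clamped fast on the arbor. Origin at its centre; y along the arbor to the short end; z points away from the crank pin (straight up when the pin hangs down). Grip it across its flat faces at the uppermost rim. Flanges and nuts of 21 mm radius reach 27 mm from its mid-plane. Free on rollers it swings to pin-down and is still within about 3 s.
- crank_pin (a point): Root of the heavy steel and bronze crank pin, 14 mm diameter: 36 mm from the wheel's centre along the wheel's -z, on the face towards the short end (12 mm along y). The pin stands 22 mm out of that face, its bolt head 9 mm out of the other. It starts 40 to 126 degrees round from the lowest place of the wheel.
- short_end (a point): Middle of the end face of the arbor's short end, 70 mm from the wheel's centre.
- cradle: Fixed plywood cradle: board 120 by 215 mm, 14 mm thick, two sloping chocks 38 mm high at the wheel, blocks up to 44 mm high round the arbor's tail. Origin on the bench under the waiting wheel, whose centre is 76 mm above it; y points, level, the way the arbor's short end points there.
- stand: Fixed balancing stand, base board 104 by 204 by 12 mm. Origin on the bench midway between its two roller pairs; y along the arbor's line to the stop plate, z up. End plates 81 mm high at y = -62 and +62 mm. The stop plate, 112 mm high, 40 mm wide, has its button at y = +85 mm, so the wheel hangs between the rollers only with the short end towards it.
- stand_axis (a point): Where the wheel's centre belongs: 92 mm above the stand's origin, on the line in which the arbor lies when it rests on the rollers; axes as the stand. Roller pairs at y = -50 and +50 mm: free-turning ball bearings, 35 mm diameter, 11 mm wide, 40 mm between centres, centres 16 mm below this line.
- clip: Loose aluminium clip weight, 22 g: a block 22 (x) by 34 (y) by 12 mm on two legs at its y sides, 28 mm high in all, standing on the legs. The slot between the legs runs along x, 28 mm wide, 14.5 mm deep, to straddle the wheel's rim. Origin mid-underside, z up. Lighter than the pin, so the wheel stays pin-down under it.
- clip_center (a point): Centre of the clip weight, 14 mm above its underside, axes as the clip. When the clip sits down on the rim this point is 59.5 mm from the wheel's centre.
- glue_bottle: Bystander: white glue bottle, 56 mm diameter, 172 mm tall, origin mid-underside.
- screw_jar: Bystander: grey jar with black lid, 64 mm diameter, 73 mm tall, origin mid-underside.
- caliper: Bystander: steel sliding calliper lying flat, 206 by 63 mm, 12 mm high, origin mid-underside.

How it is judged:
By the outcome, as a careful person would: the job done as asked, in the order asked, and still so for the second after the job is handed in, with the robot touching nothing.
It also fails if it takes over 61 s, if anything falls off the work surface, if the arm or the gripper's body presses on something with over 40 N, if the wrist force passes 120 N, or if a joint passes its speed limit or range.

## Working session

There is one attempt and no reset: what is moved stays moved. The work goes in short steps, each a Python script; the robot and the scene stay as the last script left them, time stands still between calls to the robot, and variables do not carry over. Pictures are saved under pics/ and viewed, at most 10 in all, crops included, and the job is handed in when it is done.

```bash
ls; mkdir -p pics; python3 - <<'E'
from cell import *
import cv2,numpy as np
ims=[]
for c in ["scene","side"]:
    d=capture(c); cv2.imwrite(f"pics/{c}0.png",d["frame"][:,:,::-1]); 
    K=d["mtx"];R=cv2.Rodrigues(np.array(d["rvec"],float))[0]; print(c,"cam pos",-R.T@np.array(d["tvec"]).ravel(), "f",K[0][0])
    for n in ["arbor","crank_wheel","crank_pin","short_end","cradle","stand","clip","glue_bottle","screw_jar","caliper"]:
        r=look_for(c,n); print(n,[(np.round(x["bbox"]).astype(int).tolist(),round(x["confidence"],2)) for x in r[:2]])
print(observe()["t"])
E
```

```text
pics
scene cam pos [  51.87329602 -820.23699338  718.73511458] f 432.36660446044715
arbor [([290, 280, 74, 57], 0.83)]
crank_wheel [([300, 282, 38, 58], 0.77)]
crank_pin [([298, 280, 35, 54], 0.78)]
short_end [([293, 279, 78, 57], 0.72), ([315, 235, 17, 15], 0.52)]
cradle [([272, 296, 102, 59], 0.67)]
stand [([212, 197, 66, 70], 0.78), ([293, 279, 80, 58], 0.58)]
clip [([315, 237, 16, 15], 0.58)]
glue_bottle [([256, 151, 16, 49], 0.79), ([209, 196, 65, 65], 0.63)]
screw_jar [([390, 268, 34, 40], 0.96)]
caliper [([289, 200, 44, 33], 0.63)]
side cam pos [ 388.82849203 -966.28731827  537.04307541] f 393.61827668684725
arbor [([254, 275, 59, 56], 0.75), ([259, 274, 50, 59], 0.38)]
crank_wheel [([259, 276, 46, 59], 0.74)]
crank_pin [([259, 277, 48, 61], 0.59)]
short_end [([258, 276, 62, 59], 0.67), ([312, 224, 29, 25], 0.47)]
cradle [([247, 297, 106, 65], 0.55)]
stand [([240, 205, 44, 55], 0.73)]
clip []
glue_bottle [([300, 184, 13, 39], 0.63)]
screw_jar [([369, 286, 30, 45], 0.76)]
caliper [([314, 223, 25, 26], 0.62)]
1.1
```

```bash
python3 - <<'E'
import cv2,numpy as np
a=cv2.imread("pics/scene0.png")[120:345,150:450]; b=cv2.imread("pics/side0.png")[150:350,150:450]
cv2.imwrite("pics/a.png",cv2.resize(a,None,fx=2.66,fy=2.66,interpolation=cv2.INTER_CUBIC))
cv2.imwrite("pics/b.png",cv2.resize(b,None,fx=2.66,fy=2.66,interpolation=cv2.INTER_CUBIC))
E
```

```text
(no output)
```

View pics/a.png

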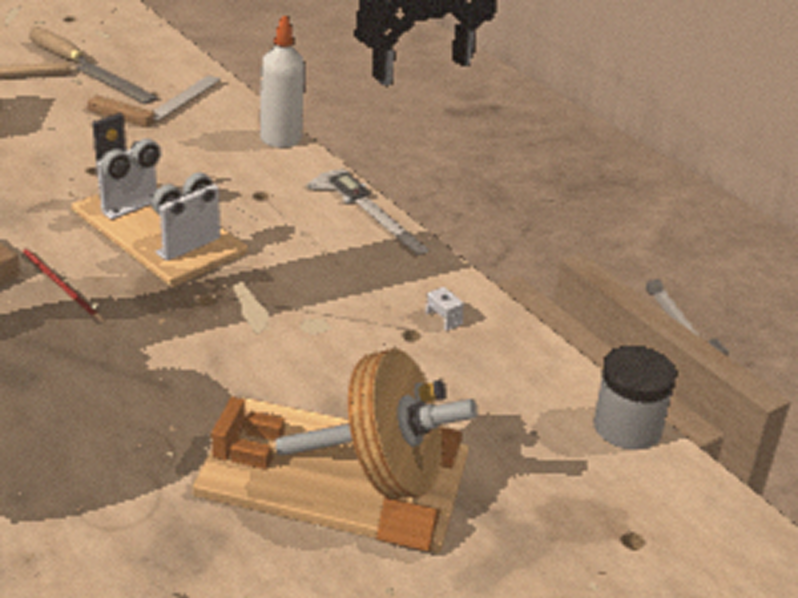

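View pics/b.png

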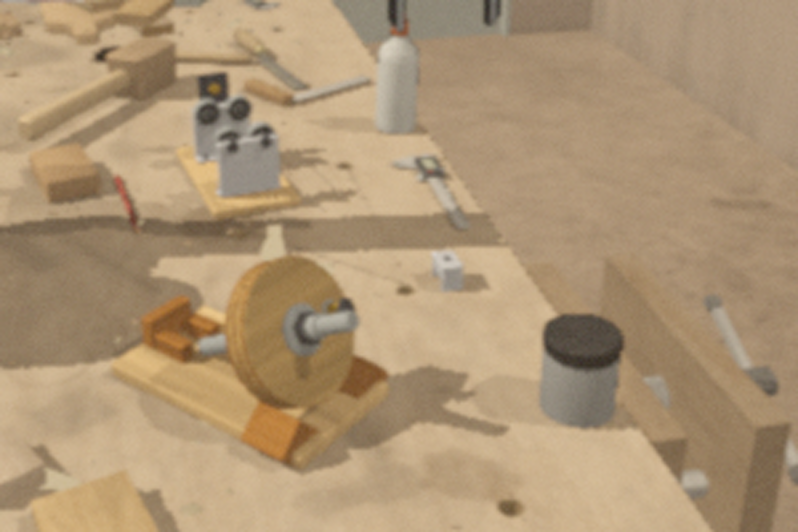

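```bash
cat > h.py <<'E'
from cell import *
import cv2,numpy as np
from scipy.spatial.transform import Rotation as Ro
def rpy(R): return Ro.from_matrix(R).as_euler('xyz')
def mat(o): return Ro.from_euler('xyz',o).as_matrix()
def shot(c):
    """picture -> (dict, K, R, t) world->camera"""
    s=observe(); d=capture(c); K=np.array(d["mtx"],float)
    if c=="wrist":
        T=np.eye(4);T[:3,:3]=mat(s["orientation"]);T[:3,3]=s["ee_pos"]
        M=np.linalg.inv(T@np.array(d["hand_eye"]));R,t=M[:3,:3],M[:3,3]
    else: R=cv2.Rodrigues(np.array(d["rvec"],float))[0];t=np.array(d["tvec"],float).ravel()
    return d["frame"],K,R,t
def ray(cam,p):
    _,K,R,t=cam; d=R.T@np.linalg.inv(K)@np.array([p[0],p[1],1.]); return -R.T@t,d/np.linalg.norm(d)
def onz(cam,p,z):
    c,d=ray(cam,p); return c+d*(z-c[2])/d[2]
def tri(rs):
    A=sum(np.eye(3)-np.outer(d,d) for c,d in rs); b=sum((np.eye(3)-np.outer(d,d))@c for c,d in rs); return np.linalg.solve(A,b)
def proj(cam,P):
    _,K,R,t=cam; q=(R@np.atleast_2d(P).T).T+t; q=q@K.T; return q[:,:2]/q[:,2:]
def save(im,n,k=1.4): cv2.imwrite(n,cv2.resize(im[:,:,::-1],None,fx=k,fy=k,interpolation=cv2.INTER_CUBIC))
E
python3 - <<'E'
from h import *
a=shot("scene");b=shot("side")
fa=lambda x,y:(150+x/2.66,120+y/2.66); fb=lambda x,y:(150+x/2.66,150+y/2.66)
def t(n,p,q): print(n,tri([ray(a,fa(*p)),ray(b,fb(*q))]).round())
t("arbor short end",(475,409),(355,320))
t("hub",(412,418),(303,328))
t("stop",(110,140),(212,88))
t("near end plate mid-top",(190,200),(250,140))
t("clip top",(445,297),(448,258))
for n,p,z in [("board",(200,488),14),("board",(245,400),14),("board",(467,450),14),("board",(432,540),14),
 ("base",(75,207),12),("base",(248,245),12),("base",(168,278),12),("clip foot",(450,322),0),("jar",(632,440),0),("glue",(282,140),0)]: print(n,onz(a,fa(*p),z).round())
E
```

```text
arbor short end [ 522. -301.  110.]
hub [ 488. -264.   86.]
stop [457. 285.  97.]
near end plate mid-top [490. 148.  79.]
clip top [661. -83.  31.]
board [ 335. -181.   14.]
board [ 419. -102.   14.]
board [ 555. -259.   14.]
board [ 468. -327.   14.]
base [410. 297.  12.]
base [546. 126.  12.]
base [442. 113.  12.]
clip foot [665. -89.   0.]
jar [ 702. -315.    0.]
glue [711. 339.   0.]
```

```bash
cat > look.py <<'E'
from h import *
import pickle
s=observe(); print(s["orientation"],s["t"])
o=s["orientation"]; cams={}
print(np.round(capture("wrist")["hand_eye"],3).tolist())
for n,p in [("clip",(610,-85,300)),("cradle",(450,-215,330)),("stand",(500,195,340))]:
    try: move_ptp(p,o)
    except MotionError as e: print(n,e); continue
    pause(.2); c=shot("wrist"); cams[n]=c
    for k in ["clip","arbor","crank_wheel","crank_pin","short_end","cradle","stand"]:
        r=look_for("wrist",k); print(n,k,[(np.round(x["bbox"]).astype(int).tolist(),round(x["confidence"],2)) for x in r[:1]])
    if n=="cradle":cams["side"]=shot("side");cams["scene"]=shot("scene")
pickle.dump(cams,open("cams.pkl","wb")); print(observe()["t"])
save(np.hstack([cams["clip"][0],cams["cradle"][0]]),"pics/c.png",.71)
save(cams["stand"][0],"pics/s.png"); save(cams["cradle"][0],"pics/cr.png")
E
python3 look.py
```

```text
[-3.14151787e+00 -9.41619895e-06  1.57079865e+00] 1.2
[[0.0, -0.961, -0.277, 70.749], [1.0, 0.0, -0.001, -0.113], [0.001, -0.277, 0.961, -143.201], [0.0, 0.0, 0.0, 1.0]]
clip clip [([322, 164, 19, 30], 0.83)]
clip arbor [([176, 302, 96, 132], 0.84)]
clip crank_wheel [([197, 308, 56, 67], 0.61)]
clip crank_pin [([195, 304, 59, 67], 0.89)]
clip short_end [([174, 299, 95, 132], 0.93)]
clip cradle [([159, 250, 177, 154], 0.79)]
clip stand []
cradle clip [([454, 56, 34, 34], 0.74)]
cradle arbor [([302, 193, 105, 122], 0.83)]
cradle crank_wheel [([306, 203, 89, 78], 0.92)]
cradle crank_pin [([306, 202, 92, 81], 0.67)]
cradle short_end [([301, 191, 98, 120], 0.71)]
cradle cradle [([275, 157, 172, 178], 0.94)]
cradle stand []
stand clip [([384, 332, 17, 30], 0.79)]
stand arbor []
stand crank_wheel []
stand crank_pin []
stand short_end []
stand cradle [([222, 361, 81, 47], 0.61)]
stand stand [([384, 333, 19, 30], 0.57)]
6.0917
```

View pics/cr.png

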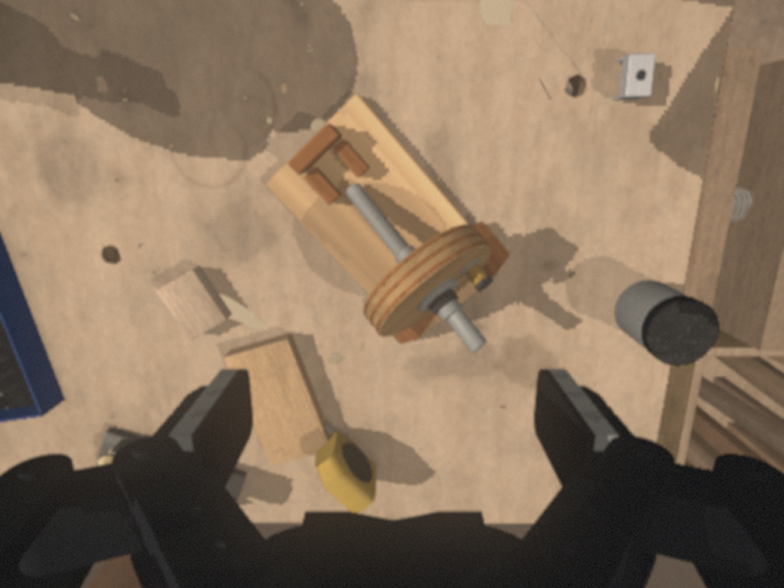

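View pics/s.png

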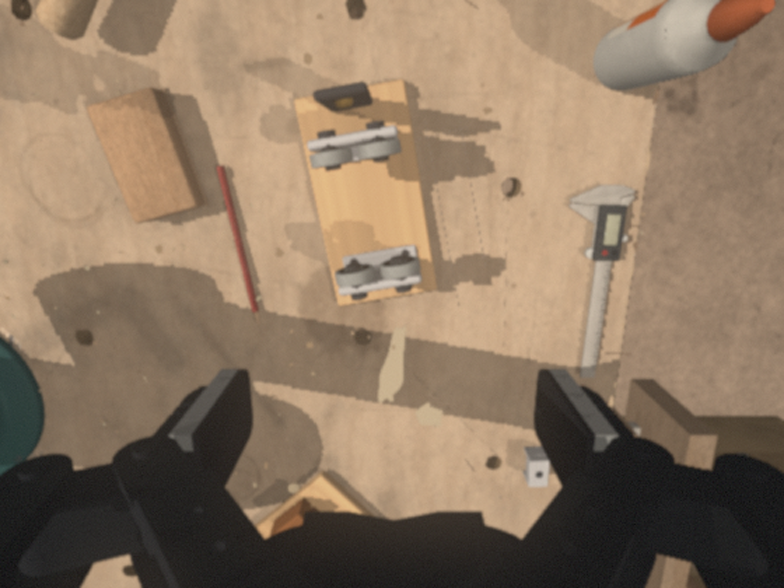

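View pics/c.png

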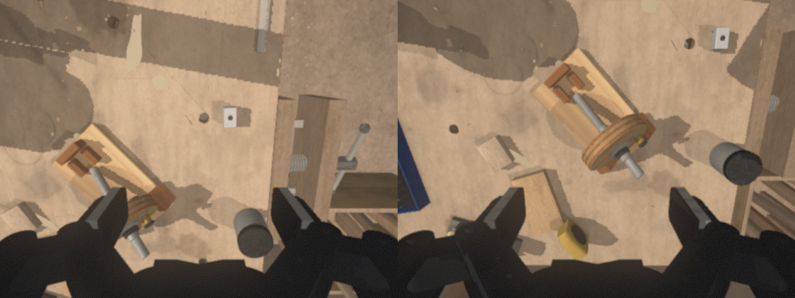

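```bash
cat > look2.py <<'E'
from h import *
import pickle
o=observe()["orientation"]; D={}
def sil(c,ks):
    cam=shot(c)
    for k in ks:
        r=silhouettes(c,k)
        if r: D[tag,c,k]=(cam,r[0]["pixels"]); print(tag,c,k,round(r[0]["confidence"],2),r[0]["pixels"].sum(),np.round(r[0]["bbox"]).tolist())
for tag,p in [("st",(490,165,330)),("cr",(450,-235,330)),("cl",(640,-130,290))]:
    move_ptp(p,o); pause(.2)
    sil("wrist",{"st":["stand"],"cr":["arbor","crank_wheel"],"cl":["clip","arbor"]}[tag])
    if tag=="st": sil("scene",["arbor"]); sil("side",["arbor"])
pickle.dump(D,open("sil.pkl","wb")); print(observe()["t"])
M=[]
for (t,c,k),(cam,m) in D.items():
    im=cam[0].copy(); im[m]=im[m]//2+np.array([0,127,0],np.uint8); M.append(im)
M=M[:6]+[M[0]*0]*(6-len(M)); save(np.vstack([np.hstack(M[:3]),np.hstack(M[3:])]),"pics/m.png",.476)
for k,v in D.items():
    if k[0]=="st" and k[1]=="wrist": save(v[0][0],"pics/stand_w.png")
    if k[0]=="cl" and k[2]=="clip": save(v[0][0],"pics/clip_w.png")
E
python3 look2.py
```

```text
st wrist stand 0.91 13204 [265.0, 114.0, 108.0, 178.0]
st scene arbor 0.94 1965 [292.0, 279.0, 74.0, 55.0]
st side arbor 0.88 2299 [255.0, 276.0, 58.0, 56.0]
cr wrist arbor 0.87 5603 [302.0, 176.0, 102.0, 120.0]
cr wrist crank_wheel 0.88 4400 [306.0, 186.0, 94.0, 79.0]
cl wrist clip 0.72 574 [301.0, 124.0, 19.0, 30.0]
cl wrist arbor 0.87 4229 [142.0, 271.0, 106.0, 131.0]
9.925
```

View pics/m.png

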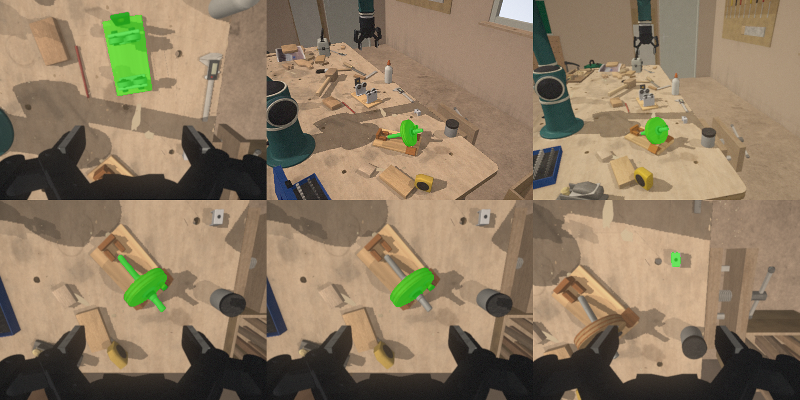

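```bash
cat > fit.py <<'E'
from h import *
import pickle
from scipy.optimize import minimize,least_squares
D=pickle.load(open("sil.pkl","rb")); C=pickle.load(open("cams.pkl","rb"))
th=np.linspace(0,2*np.pi,40,endpoint=False)
def cyl(r,y0,y1,cx=0,cz=0): return np.vstack([np.c_[cx+r*np.cos(th),0*th+y,cz+r*np.sin(th)] for y in (y0,y1)])
def pose(p):  # x y z yaw tilt pin
    x,y,z,yw,ti,ph=p; R=Ro.from_euler('ZXY',[yw-np.pi/2,ti,ph]).as_matrix(); return R,np.array([x,y,z])
parts=[cyl(60,-12,12),cyl(21,-27,27),cyl(8,-115,70),cyl(7,12,34,0,-36)]
def render(cam,p,S=4):
    R,t=pose(p); m=np.zeros((420*S,560*S),np.uint8)
    for P in parts: cv2.fillConvexPoly(m,cv2.convexHull(np.round((proj(cam,P@R.T+t)+.5)*S).astype(np.int32)),1)
    return cv2.resize(m.astype(np.float32),(560,420),interpolation=cv2.INTER_AREA)
def cost(p,keys,prior=1):
    c=0
    for k in keys:
        cam,m=D[k]; r=render(cam,p); c+=np.abs(r-m).sum()/m.sum()
    return c/len(keys)+prior*(((p[2]-76)/40)**2+((p[4]-np.radians(28))/.5)**2)
W=[("cr","wrist","arbor")]; S=[("st","scene","arbor"),("st","side","arbor")]
if __name__=="__main__":
  for keys in (W,S,W+S):
    best=None
    for ph in (-2,-1.2,-.8,.8,1.2,2):
        p0=np.array([470,-247,76,np.radians(-47),np.radians(28),ph])
        sx=np.vstack([p0]+[p0+d for d in np.diag([12,12,8,.12,.1,.3])])
        r=minimize(cost,p0,args=(keys,),method="Nelder-Mead",options=dict(initial_simplex=sx,maxfev=400))
        if best is None or r.fun<best.fun: best=r
    print([k[1] for k in keys],best.x.round(3),"yaw",np.degrees(best.x[3]).round(1),"tilt",np.degrees(best.x[4]).round(1),round(best.fun,3))
  np.save("arbor.npy",best.x)
  # stand from clicks
  cam=C["stand"]
  cl=np.array([(296,99),(405,80),(437,288),(338,304),(330,155),(380,148),(357,270),(401,263)])/1.4
  def sp(q): 
      x,y,w,oy=q; P=np.array([(-52,oy+102,12),(52,oy+102,12),(52,oy-102,12),(-52,oy-102,12),(-20,50,86),(20,50,86),(-20,-50,86),(20,-50,86.)])
      R=Ro.from_euler('z',w-np.pi/2).as_matrix(); return P@R.T+[x,y,0]
  r=least_squares(lambda q:(proj(cam,sp(q))-cl).ravel(),[478,205,np.radians(100),0])
  print("stand",r.x.round(3),np.degrees(r.x[2]).round(1),"res",r.fun.round(1)); np.save("stand.npy",r.x)
  q=r.x; R=Ro.from_euler('z',q[2]-np.pi/2).as_matrix()
  im=cam[0].copy(); im=cv2.resize(im,None,fx=4,fy=4,interpolation=cv2.INTER_CUBIC)
  def line(im,cam,P,col): cv2.polylines(im,[np.round((proj(cam,P)+.5)*4).astype(np.int32)],True,col,1,cv2.LINE_AA)
  bx=lambda x0,x1,y,z:np.array([(x0,y,z),(x1,y,z)],float)
  for y in (62,-62): line(im,cam,bx(-34,34,y,81)@R.T+[q[0],q[1],0],(255,0,0))
  for y in (-50,50):
    for x in (-20,20):
      for e in (-5.5,5.5): line(im,cam,cyl(17.5,y+e,y+e,x,76)@R.T+[q[0],q[1],0],(0,255,0))
  line(im,cam,bx(0,0,-115,92)*0+np.array([(0,-115,92),(0,70,92)])@R.T+[q[0],q[1],0],(255,255,0))
  line(im,cam,sp(q)[:4],(255,0,255))
  a=im[180:900,800:1300]
  im=cv2.resize(D["cr","wrist","arbor"][0][0],None,fx=4,fy=4,interpolation=cv2.INTER_CUBIC); cam=D["cr","wrist","arbor"][0]
  R,t=pose(best.x)
  for P in parts:
    for h in (P[:40],P[40:]): line(im,cam,h@R.T+t,(0,0,255))
  b=im[400:1120,900:1500]
  save(np.hstack([a,b]),"pics/o.png",.72)
  # clip
  cam,m=D["cl","wrist","clip"]; q,_=cv2.findContours(m.astype(np.uint8),0,1); print("clip rect",cv2.minAreaRect(max(q,key=len)))
  ys,xs=np.where(m); print("clip",onz(cam,(xs.mean(),ys.mean()),22).round(1))
  f=cam[0][95:155,270:330]; save(f,"pics/clipz.png",10)
E
python3 fit.py
```

```text
['wrist'] [ 4.80062e+02 -2.51257e+02  7.34880e+01 -8.35000e-01  4.75000e-01
  1.44700e+00] yaw -47.9 tilt 27.2 0.056
['scene', 'side'] [ 480.225 -252.204   76.857   -0.817    0.489    1.397] yaw -46.8 tilt 28.0 0.052
['wrist', 'scene', 'side'] [ 480.306 -251.124   75.369   -0.83     0.484    1.37 ] yaw -47.6 tilt 27.7 0.06
stand [478.593 217.722   1.74    2.906] 99.7 res [-1.1 -0.6  0.8 -2.   1.1  1.4  0.7  1.7  0.5 -1.1  0.  -2.4 -1.6  2.4
 -0.1  1.9]
clip rect ((299.5, 125.0), (30.0, 19.0), 90.0)
clip [661.2 -79.6  22. ]
```

View pics/o.png

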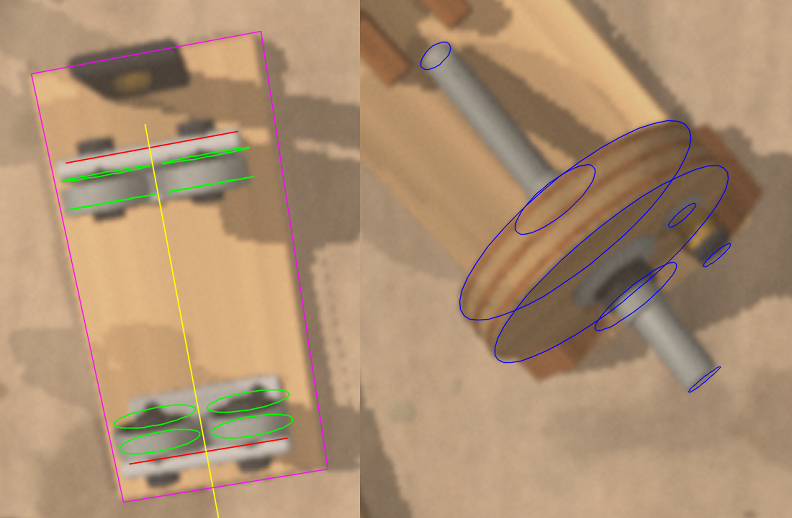

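View pics/clipz.png

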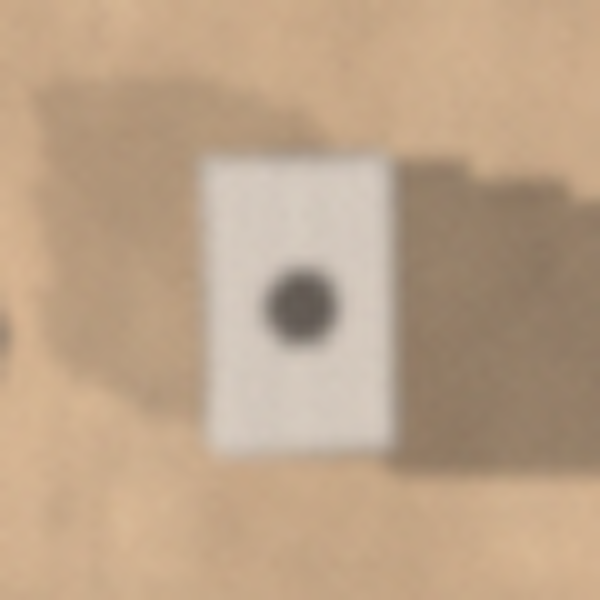

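```bash
cat > plan.py <<'E'
from fit import *
p=np.load("arbor.npy")
st=np.load("stand.npy")
def tool(y,u): # tool y along y, tool z = -u
    y=y/np.linalg.norm(y); z=-u/np.linalg.norm(u); return np.c_[np.cross(y,z),y,z]
ctr=p[:3]; yw,ti=p[3],p[4]
a=np.array([np.cos(ti)*np.cos(yw),np.cos(ti)*np.sin(yw),np.sin(ti)]); u=np.array([0,0,1])-a*a[2]; u/=np.linalg.norm(u)
Og=rpy(tool(a,u)); Z=np.array([0,0,1.])
def flat(w): return rpy(tool(np.array([np.cos(w),np.sin(w),0]),Z))
E
python3 - <<'E'
from plan import *
box=lambda x0,x1,y0,y1,z0,z1:np.array([(x,y,z) for x in(x0,x1) for y in(y0,y1) for z in(z0,z1)],float)
cam,m=D["st","wrist","stand"]
def c(q):
    x,y,w,oy,pw,sy=q; R=Ro.from_euler('z',w-np.pi/2).as_matrix(); M=np.zeros((1680,2240),np.uint8)
    for P in [box(-52,52,oy-102,oy+102,0,12),box(-pw,pw,60,64,12,81),box(-pw,pw,-64,-60,12,81),box(-20,20,sy,sy+6,12,112)]+[cyl(17.5,s*50-5.5,s*50+5.5,X,76) for s in(-1,1) for X in(-20,20)]:
        cv2.fillConvexPoly(M,cv2.convexHull(np.round((proj(cam,P@R.T+[x,y,0])+.5)*4).astype(np.int32)),1)
    return np.abs(cv2.resize(M.astype(np.float32),(560,420),interpolation=cv2.INTER_AREA)-m).sum()/m.sum()
p0=np.r_[st,34,88]; sx=np.vstack([p0]+[p0+d for d in np.diag([6,6,.05,4,4,4])])
r=minimize(c,p0,method="Nelder-Mead",options=dict(initial_simplex=sx,maxfev=600)); print(r.x.round(2),np.degrees(r.x[2]),r.fun, c(p0))
cc,mm=D["cl","wrist","clip"]; print("clip",onz(cc,(270+29.7,95+30.5),28))
s=st
for n,P,o in [("pre",ctr+u*126,Og),("grasp",ctr+u*26,Og),("lift",ctr+u*26+Z*110,Og),("mid",[520,-20,270],flat(np.radians(20))),("over",[s[0],s[1],230],flat(s[2])),("place",[s[0],s[1],118],flat(s[2])),("clip",[661,-80,4],flat(np.pi/2)),("clip-",[661,-80,4],flat(-np.pi/2)),("cliptop",[s[0],s[1],142],flat(s[2]))]:
    q=inverse_kinematics(P,o); print(n,np.round(P,1),None if q is None else np.round(q,2))
E
```

```text
[476.81 216.97   1.74   3.74  36.9   88.62] 99.64647807591041 0.01456944865192366 0.04298886700999697
clip [661.43208007 -79.68440304  28.        ]
pre [ 440.7 -207.9  186.9] [-0.33 -0.34  2.35 -0.34  0.73  0.7 ]
grasp [ 472.1 -242.2   98.4] [-0.39 -0.12  2.36 -0.43  0.49  0.78]
lift [ 472.1 -242.2  208.4] [-0.39 -0.27  2.25 -0.3   0.73  0.62]
mid [520 -20 270] [-0.09 -0.05  1.88  0.    1.31 -0.44]
over [478.6 217.7 230. ] [ 0.38 -0.02  1.92 -0.    1.24 -1.36]
place [478.6 217.7 118. ] [ 0.38  0.08  2.04 -0.    1.02 -1.36]
clip [661 -80   4] [-0.16  0.46  1.79  0.    0.89 -1.73]
clip- [661 -80   4] [-0.16  0.46  1.79 -0.    0.89  1.41]
cliptop [478.6 217.7 142. ] [ 0.38  0.06  2.01 -0.    1.07 -1.36]
```

```bash
python3 - <<'E'
from plan import *
np.save("stand.npy",[476.8,217.0,np.radians(99.65)])
ctr[2]=76
move_gripper(58,60)
move_ptp(ctr+u*126,Og)
servo_line(ctr+u*27,speed=120)
s=observe();print(s["t"],s["ee_pos"],s["ft_force"]); f0=s["ft_force"]
save(capture("wrist")["frame"],"pics/pg.png")
move_gripper(10,60); s=observe();print("closed",s["t"],s["finger_gap"],s["grip_force"],np.round(s["ft_force"],1))
servo_line(ctr+u*27+Z*25,speed=60); s=observe();print("up",s["finger_gap"],np.round(s["ft_force"],1),np.round(s["torque"],2))
servo_line(ctr+u*27+Z*120,speed=150); pause(.2); s=observe();print("up",s["t"],s["finger_gap"],np.round(s["ft_force"],1),np.round(s["torque"],2))
save(capture("wrist")["frame"],"pics/held.png"); a=capture("side")["frame"]
r=silhouettes("side","arbor"); print(r[0]["bbox"] if r else r)
E
```

```text
12.2417 [ 472.46251508 -242.01340075  100.53083697] [-0.50454117 -0.39790636  1.31543409]
closed 12.6917 22.978452994425755 59.32915806770325 [-1.7  0.6  2.3]
up 23.162163474746144 [-0.5 -0.7 -7.4] [ 0.54  0.58 -0.02]
up 14.2417 23.120709241906496 [-0.1  0.2 -6.8] [0.54 0.58 0.04]
[252.8, 227.5, 62.1, 55.0]
```

View pics/held.png

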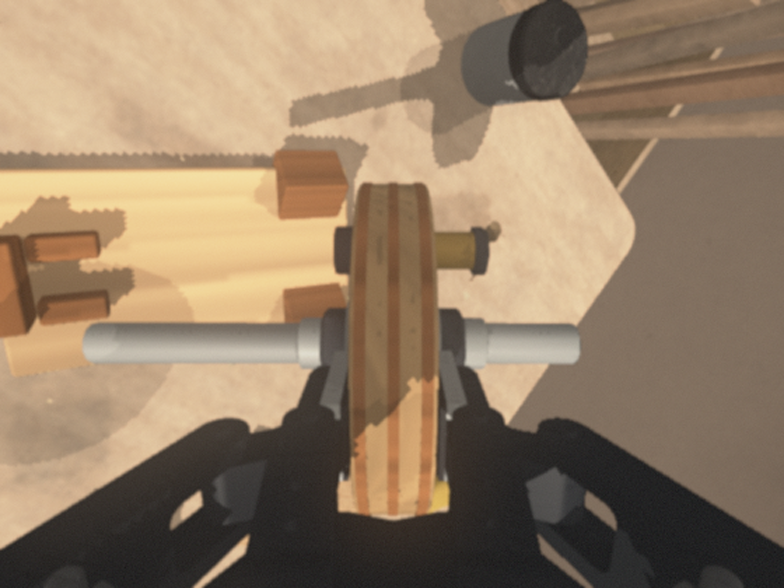

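```bash
python3 - <<'E'
from h import *
d=capture("wrist"); K=np.array(d["mtx"]); H=np.array(d["hand_eye"]); M=np.linalg.inv(H)
from scipy.optimize import least_squares
def pr(P): q=(M[:3,:3]@P+M[:3,3]); q=K@q; return q[:2]/q[2]
L=np.array([86,343])/1.4; S=np.array([579,343])/1.4
f=lambda c: np.r_[pr(c+[0,-115,0])-L, pr(c+[0,70,0])-S]
r=least_squares(f,[0,0,27.]); print("centre in tool",r.x,r.fun)
for z in (20,27,32):
    g=least_squares(lambda c:np.r_[f(np.r_[c,z])],[0,0]); print(z,g.x,g.fun.round(1))
print(K[0,0],observe()["t"])
E
```

```text
centre in tool [ 1.6105334  -0.22469281 23.77025539] [ 7.98256895e-05 -1.18581317e-01 -7.97389983e-05  1.18479524e-01]
20 [2.82255256 0.27404144] [-4.   0.5  4.   0.7]
27 [ 0.56038717 -0.65243575] [ 3.3 -0.6 -3.3 -0.4]
32 [-1.0855368 -1.3154991] [ 8.1 -1.3 -8.1 -1.1]
341.9483541892967 14.4417
```

```bash
python3 - <<'E'
from plan import *
of=flat(st[2]); R=mat(of); base=np.array([st[0],st[1],0])-R@np.array([1.,-.3,0])
move_ptp([520,-40,270],flat(np.radians(25)))
move_ptp(base+Z*215,of)
servo_line(base+Z*128,speed=110); pause(.3)
s=observe(); f0=np.array(s["ft_force"]); print(s["t"],f0.round(1),np.round(s["torque"],2),s["ee_pos"])
z=126
while z>109:
    servo_line(base+Z*z,speed=15); pause(.1); s=observe(); f=np.array(s["ft_force"])-f0
    print(z,round(s["ee_pos"][2],1),f.round(1))
    if f[2]>2: break
    z-=1
print(s["t"],s["finger_gap"],np.round(s["torque"],2))
save(capture("side")["frame"][140:290,150:350],"pics/pl.png",4)
E
```

```text
17.8083 [-0.4  0.3 -6.8] [ 0.02 -0.05  0.01] [478.15791985 217.66223039 128.68630537]
126 125.9 [ 0.8 -0.1  0.3]
125 124.9 [ 0.2 -0.5  0. ]
124 124.0 [ 0.5 -0.8  0.3]
123 122.9 [0.6 0.2 1.6]
122 122.0 [-0.1 -0.4  0.5]
121 121.1 [-2.8 -0.6  5.4]
19.9417 23.227717768738994 [0.   0.61 0.22]
```

```bash
python3 - <<'E'
from plan import *
of=flat(st[2]); R=mat(of); X=np.array([np.sin(st[2]),-np.cos(st[2]),0]); base0=np.array([st[0],st[1],0])-R@np.array([1.,-.3,0])
f0=np.array([-.4,.3,-6.8]); off=0; z=122
servo_line(base0+Z*123,speed=30)
while z>=114:
    servo_line(base0+X*off+Z*z,speed=15); pause(.15); s=observe(); f=np.array(s["ft_force"])-f0; fl=f@X
    print(z,round(off,1),f.round(1),"lat",round(fl,1),np.round(s["torque"],2))
    if f[2]>2 and abs(fl)>1.3 and abs(off)<5:
        off+=np.sign(fl)*.7; servo_line(base0+X*off+Z*(z+.5),speed=20); continue
    if f[2]>2: break
    z-=.5
print(observe()["t"]); np.save("pl.npy",np.r_[base0+X*off,z])
E
```

```text
122 0 [-0.9  0.3  1.9] lat -0.8 [0.06 0.15 0.04]
121.5 0 [-1.9 -1.   2. ] lat -2.1 [0.04 0.46 0.06]
121.0 0 [-3.7 -1.2  5.6] lat -3.9 [0.01 0.89 0.28]
121.0 -0.7 [-2.2 -1.4  3.3] lat -2.4 [0.01 0.4  0.17]
121.0 -1.4 [ 3.4 -0.7  0.8] lat 3.2 [ 0.02 -0.41  0.12]
120.5 -1.4 [ 2.7 -0.8  6.3] lat 2.6 [-0.06 -0.53  0.19]
120.5 -0.7 [ 1.6 -0.6  9. ] lat 1.5 [-0.   -0.04  0.28]
120.5 0.0 [-1.5 -1.4 11.5] lat -1.8 [-0.03  0.45  0.39]
120.5 -0.7 [-0.5 -1.9 12.6] lat -0.8 [0.08 0.16 0.42]
25.0917
```

```bash
python3 - <<'E'
from plan import *
pl=np.load("pl.npy"); b=pl[:3]
servo_line(b+Z*121,speed=15); pause(.1); print(np.round(observe()["ft_force"],1))
move_gripper(27); move_gripper(46); s=observe(); print(s["t"],s["finger_gap"],np.round(s["ft_force"],1))
servo_line(b+Z*240,speed=150); print(np.round(observe()["ft_force"],1))
# go look at the wheel from the wrist and fit, after settling
move_ptp(b+[0,-70,330],flat(0)); pause(1.2)
D={}
for c in("wrist","scene","side"):
    cam=shot(c); r=silhouettes(c,"arbor")
    if r: D["st2",c,"arbor"]=(cam,r[0]["pixels"]); print(c,r[0]["confidence"],np.round(r[0]["bbox"]))
pickle.dump(D,open("sil2.pkl","wb"));print(observe()["t"])
import fit; fit.D=D
for keys in ([k for k in D if k[1]=="wrist"],[k for k in D if k[1]!="wrist"]):
    p0=np.array([st[0],st[1],92,st[2],0,0.])
    def cost(p): return sum(np.abs(fit.render(D[k][0],p)-D[k][1]).sum()/D[k][1].sum() for k in keys)/len(keys)+((p[2]-92)/40)**2+(p[4]/.3)**2
    best=min((minimize(cost,p0+[0,0,0,0,0,h],method="Nelder-Mead",options=dict(initial_simplex=np.vstack([p0+[0,0,0,0,0,h]]+[p0+[0,0,0,0,0,h]+d for d in np.diag([5,5,5,.06,.05,.3])]),maxfev=400)) for h in(-.5,0,.5)),key=lambda r:r.fun)
    print([k[1] for k in keys],best.x.round(3),round(best.fun,3))
im=[D[k][0][0] for k in D]; w=im[0]; s1=cv2.resize(im[-1][140:280,150:337],(560,420),interpolation=cv2.INTER_CUBIC)
save(np.hstack([w,s1]),"pics/placed.png",.71)
E
```

```text
[ 1.  -0.3  2.2]
25.9833 45.83162373371036 [ 0.6  0.2 -0.3]
[-0.1  0.1 -0.3]
wrist 0.87 [283. 126. 116. 179.]
scene 0.56 [210. 181.  46.  40.]
29.8583
['wrist'] [ 4.76979e+02  2.17648e+02  9.18430e+01  1.74100e+00 -2.00000e-03
  1.53000e-01] 0.089
['scene'] [ 4.78887e+02  2.19556e+02  9.31240e+01  1.73000e+00  2.00000e-03
 -6.20000e-02] 0.128
```

View pics/placed.png

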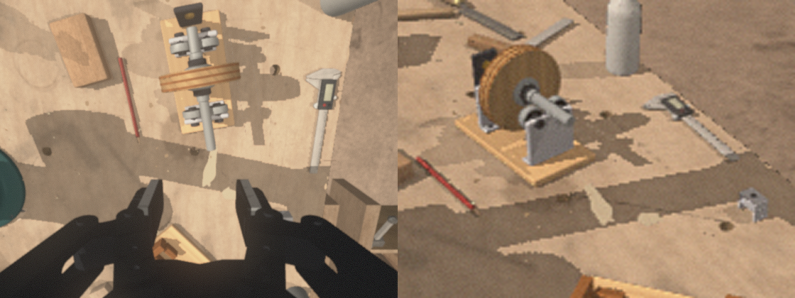

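```bash
python3 - <<'E'
from plan import *
oc=flat(np.radians(90)); c=np.array([661.4,-79.7,0])
move_gripper(52,25)
move_ptp(c+Z*90,oc); servo_line(c+Z*4,speed=100)
move_gripper(20,25); s=observe(); print("clip gap",s["t"],s["finger_gap"],s["grip_force"],np.round(s["ft_force"],1))
if s["finger_gap"]>30:
    servo_line(c+Z*200,speed=150)
    print("lifted",observe()["finger_gap"])
    of=flat(st[2]); w=np.array([477.,217.5,0])
    move_ptp(w+Z*215,of); servo_line(w+Z*165,speed=80); pause(.4)
    f0=np.mean([observe()["ft_force"] for _ in range(3)],0); z=162; 
    while z>139:
        servo_line(w+Z*z,speed=25); pause(.05); s=observe(); f=np.array(s["ft_force"])-f0
        if f[2]>1 or z<146: print(z,round(s["ee_pos"][2],1),f.round(1),round(s["finger_gap"],1))
        if f[2]>1.5: break
        z-=1
    print(observe()["t"]); np.save("cz.npy",z)
E
```

```text
clip gap 33.1167 33.50108545480154 24.90121677517891 [ 0.5 -0.2  4.3]
lifted 33.47114536445121
145 144.9 [-0.3  1.6 -0.8] 33.8
144 144.0 [-0.7  0.8  0.4] 33.7
143 143.0 [-1.3  1.2  1.2] 33.2
142 142.2 [-0.4  0.3  1.6] 33.8
43.3833
```

```bash
python3 - <<'E'
from plan import *
of=flat(st[2]); w=np.array([477.,217.5,0])
for z in (141.5,141):
    servo_line(w+Z*z,speed=20); pause(.1); s=observe(); print(z,s["ee_pos"][2],np.round(s["ft_force"],1))
    if s["ft_force"][2]>4: break
move_gripper(37); move_gripper(46); servo_line(w+Z*200,speed=60); print(observe()["t"])
move_ptp(w+[0,-70,340],flat(0)); pause(.6); cam=shot("wrist")
for k in("clip","arbor"):
    r=silhouettes("wrist",k)
    for x in r[:2]:
        ys,xs=np.where(x["pixels"]); q=onz(cam,(xs.mean(),ys.mean()),162); v=q-[477,217.5,162]; Y=np.array([np.cos(st[2]),np.sin(st[2]),0]);X=np.array([Y[1],-Y[0],0])
        print(k,x["confidence"],np.round(x["bbox"]),q.round(1),"x,y off",(v@X).round(1),(v@Y).round(1))
a=cam[0]; b=shot("side"); r=look_for("side","clip"); print([(np.round(x["bbox"]),x["confidence"]) for x in r])
print(proj(b,[477,217.5,152]),observe()["t"])
s1=cv2.resize(b[0][165:235,190:283],(560,420),interpolation=cv2.INTER_CUBIC)
cr=cv2.resize(a[0:210,140:420],(560,420),interpolation=cv2.INTER_CUBIC)
save(np.hstack([cr,s1]),"pics/final.png",.71)
E
```

```text
141.5 142.06932422377648 [0.3 0.1 4.4]
45.3333
clip 0.88 [281. 106.  30.  42.] [476.6 218.1 162. ] x,y off -0.3 0.7
arbor 0.73 [283. 125. 109. 170.] [478.3 211.7 162. ] x,y off 0.3 -5.9
[(array([238., 174.,   7.,  10.]), 0.53)]
[[236.1266741  173.72663793]] 47.6167
```

```bash
python3 - <<'E'
from h import *
def m():
    cam=shot("wrist"); r=silhouettes("wrist","clip"); ys,xs=np.where(r[0]["pixels"]); return xs.mean(),ys.mean(),len(xs)
print(m()); pause(1); print(m(),observe()["t"]); print(sign_off())
E
```

```text
(np.float64(280.1594048884166), np.float64(108.8682252922423), 941)
(np.float64(278.3763914912377), np.float64(91.45729086300011), 9073) 48.8167
the job is handed in; nothing more can be done
None
```

I handed the job in at about 49 s. The wheel is on the rollers with its short end towards the stop plate, and the clip measured within about 1 mm of the top of the rim. My last check that everything was still was inconclusive: the clip detector picked up something much larger in its second picture. I had also used all my pictures by then, so I didn't look at the clip on the rim directly.

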